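# Slide the flange and the bearing block into their nests

### The job

Slide the round iron flange and the rectangular iron bearing block across the table into the fixed nests that match their shapes, each pushed in until it is fully home against the back of its nest. Keep both flat on the table, never lifting or tipping them, and do not disturb the chrome sleeve or the pale green end cap.

Things in the scene. Friction and masses are not known exactly. Their poses are not given: they have to be found in the camera images.
- flange: Loose dark iron roller flange, about 0.85 kg: a flat disc 110 mm in diameter and 22 mm thick with a 64 mm wide boss rising to 27 mm, too wide for a gripper. Origin: centre of its underside; z up.
- block: Loose dark iron bearing block, about 0.8 kg: a rectangular base 116 mm long (its x) by 92 mm wide (its y) and 24 mm thick, with a cylindrical bearing barrel 52 mm wide and 88 mm long lying across its top along y, to a height of 54 mm. Its two ends are alike. Origin: centre of its underside; z up.
- round_nest: Fixed grey steel nest, no floor: U of bars 24 mm high, 12 mm thick, with a round inside 116 mm wide for the flange (3 mm play each side). Its mouth, with flared lips, faces its -x (towards the robot), 43 mm before the origin. Origin: on the table, where the flange's centre lies when fully home; x: direction of entry. Outside: 67 mm ahead of and 76 mm to each side of the origin.
- square_nest: Fixed grey steel nest, no floor: U of bars 24 mm high, 12 mm thick, square inside 98 mm wide for the block (3 mm play each side), a 92 mm end first, either way round. Its mouth, with flared lips, faces its -x (towards the robot), 43 mm before the origin. Origin: on the table, where the block's centre lies when fully home; x: direction of entry. Outside: 70 mm ahead, 67 mm to each side.
- sleeve: Bystander: loose chrome spacer sleeve standing upright, 54 mm in diameter, 60 mm tall, open bore. Origin: centre of its underside. Must stay where it is.
- end_cap: Bystander: loose pale green plastic end cap, a 74 mm disc with a 50 mm hub, 38 mm tall. Origin: centre of its underside. Must stay where it is.

How it is judged:
By the outcome, as a careful person would: the job done as asked, in the order asked, and still so for the second after the job is handed in, with the robot touching nothing.
It also fails if it takes over 72 s, if anything falls off the work surface, if the arm or the gripper's body presses on something with over 40 N, if the wrist force passes 120 N, or if a joint passes its speed limit or range.

### The arm

A 6-joint arm with a two-finger parallel gripper is mounted at the origin on the work surface. World frame = base frame: x ahead of the robot, y to its left, z up, the work surface at z = 0. Lengths are in mm, angles in degrees, forces in N, time in s.
With the tool pointing down it reaches from about 350 to 850 mm from the base axis. Payload 8.1 kg.
Tool frame: the origin (TCP) lies on the centre line of the jaws, within the pads' length; the fingertips stand 19 mm ahead of it and the grasp point (between the pads) is the TCP; z points along the fingers, y is the direction in which the jaws open and shut (so a half turn about z gives the same grasp; the last joint's range is limited). The gripper opens to 85 mm and grips with 20 to 120 N. Pads are 22 mm wide; open, the fingers measure 114 mm over their backs; the gripper's body (76 mm by 85 mm) begins 54 mm behind the grasp point. The pads swing forward as they close: fully open they stand 13 mm farther back than shut.
Start: joints at [65.466, 7.471, 85.268, -0, 87.261, -4.893], TCP at [201.654, 565.103, 250.292] pointing down, gripper open.
Joint ranges: [-169.43, 169.43], [-51.17, 129.36], [1.28, 143.12], [-76.62, 256.62], [0, 156.53], [-152.29, 152.29]. Speed limits (degrees/s): [136.94, 136.94, 159.86, 180, 180, 180].

### API

Orientations are given as [roll, pitch, yaw] about the fixed x, y, z axes, in that order (R = Rz(yaw) Ry(pitch) Rx(roll)).
In Python, from bench import r, viewer gives the robot as it stands.
- The arm moves only by the tool carry_out, never from a script. Its argument "commands" is a list that holds one entry, the list of rows, each a list of 7 numbers: the finger opening in mm, from 0 to 85.4, then the shift along the tool's x, y, z in mm, then the turn, a rotation vector about the tool's x, y, z in degrees. A call has 1 to 5 rows; each row is the pose to reach, as a shift and turn from the pose commanded when the call began, along the tool's axes at that moment; what a row does not reach only later rows make up. A row lasts 1/8 s, in which the tool goes at most 62.5 mm and 10.7 degrees, less where a joint would pass 70% of its speed; a pose out of reach is approached as far as the arm can. A call with a gripper value outside its range is refused whole. The fingers move at their own pace and stop on an object; "grip_force" is the grip in N (left out, the last holds). Time passes only in rows, so rows that repeat a pose let the fingers close. It gives the time, the measured TCP pose, the force and the opening at its end, in the units of the state.
- r.sense(): the state, without advancing time (a new reading comes with each control period).
- viewer.snapshot(name): name is "scene" or "top" or "wrist"; returns the picture (384x512x3 uint8, red, green, blue); there is no depth.
- viewer.calibration(name): a dict with "camera_matrix" (3x3 intrinsics, pixels), "k1" (the pictures are not rectified: a ray, as slopes to the right and down, at radius r is drawn at 1 + k1 r^2 times it, then the intrinsics apply), "rvec" (rotation vector, rad) and "tvec" (3), from world to camera coordinates, as OpenCV has them. Camera axes: x right, y down, z forward; pixel columns grow to the right and rows downward; lengths in mm; the calibration is good to about 2 mm. A picture is of the moment at which its call begins: read the wrist's pose just before it. calibration takes no time and is no camera call; for the wrist camera it gives the pose at the moment of the call.
- r.hand_in(): hands the job in, once; it reports no verdict.
The state is a dict: "time": time; "joint_pos": joint angles; "qd": joint speeds; "joint_efforts": joint torques, N m; "tool_pos": TCP position; "tcp_rot": TCP orientation; "ft_force": force on the tool from outside, world axes, zero at the start; "wrist_torque": the same for the moment, N m; "finger_gap": finger opening in mm.
Only numpy, scipy, OpenCV 4.12 (cv2) and the standard library are available. Lean on these libraries where they do the work, as an engineer would, in place of code of your own. Each camera call takes 0.05 s, during which the arm holds its last target. There are 200 camera calls.

## Working session

There is one attempt and no reset: what is moved stays moved. The work goes in short steps, Python scripts to look and compute and a tool call to move; the robot and the scene stay as the last step left them, time stands still between calls to the robot, and variables do not carry over. Pictures are saved under pics/ and viewed, about 8 in all and at most 12, crops included, and the job is handed in when it is done.

Besides the shell and the picture viewer there is one more tool, called as name(argument=value, ...) on one line, values as JSON. carry_out: Moves the arm, as the interface text tells. Its arguments: {"type":"object","properties":{"commands":{"type":"array","items":{"type":"array","items":{"type":"array","items":{"type":"number"}}}},"grip_force":{"type":"number"}},"required":["commands"]}

```bash
ls; mkdir -p pics
python3 - <<'E'
from bench import r, viewer
import cv2, numpy as np
print(r.sense())
for n in ("top","scene"):
    im=viewer.snapshot(n); cv2.imwrite(f"pics/{n}0.png",im[:,:,::-1]); c=viewer.calibration(n)
    print(n,{k:np.round(v,3).tolist() for k,v in c.items()})
E
```

```text
pics
{'time': 0.0, 'joint_pos': array([ 6.54673515e+01,  7.51633205e+00,  8.53294632e+01, -5.39407704e-04,
        8.72604568e+01, -4.89174423e+00]), 'qd': array([-0.11756273,  0.02996341, -0.02086961,  0.04184741, -0.00268617,
       -0.01013917]), 'joint_efforts': array([ 1.08987944e-03, -5.69413126e+01, -5.00537968e+01, -1.66920868e-04,
        1.52138004e-02,  3.61003652e-05]), 'tool_pos': array([201.43077183, 564.63564183, 249.22986564]), 'tcp_rot': array([-1.79894089e+02, -8.52368346e-03,  1.60359114e+02]), 'ft_force': array([ 0.18391307, -1.35024276, -0.01018684]), 'wrist_torque': array([ 0.00608408,  0.04514956, -0.00638688]), 'finger_gap': 85.10891704994208}
top {'camera_matrix': [[486.679, 0.0, 256.77], [0.0, 486.679, 202.412], [0.0, 0.0, 1.0]], 'k1': -0.07, 'rvec': [2.153, -2.124, 0.202], 'tvec': [3.086, 567.262, 1390.76]}
scene {'camera_matrix': [[474.208, 0.0, 249.306], [0.0, 474.208, 188.891], [0.0, 0.0, 1.0]], 'k1': 0.025, 'rvec': [2.265, 0.598, -0.284], 'tvec': [-513.074, -154.253, 1520.1]}
```

View pics/top0.png

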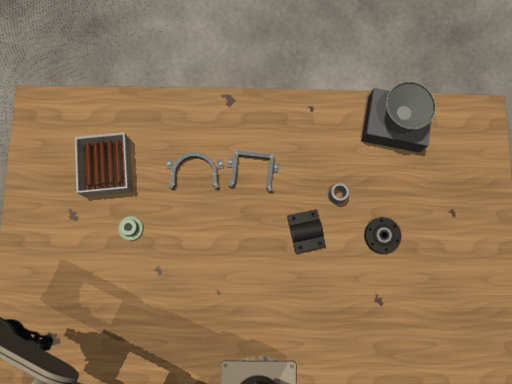

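View pics/scene0.png

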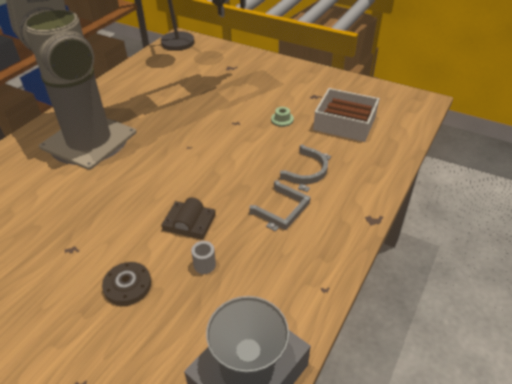

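The top view shows the flange at (383,236), block (307,231), sleeve (339,194), cap (131,228), round nest (195,172) and square nest (253,172). I'll enlarge it to get precise positions.

```bash
cat > h.py <<'E'
import numpy as np, cv2
from bench import r, viewer
def proj(c,P):
    P=np.atleast_2d(np.array(P,float)); K=np.array(c["camera_matrix"])
    return cv2.projectPoints(P,np.array(c["rvec"],float),np.array(c["tvec"],float),K,np.array([c["k1"],0,0,0.]))[0][:,0]
def ray(c,uv,z):
    K=np.array(c["camera_matrix"]); R=cv2.Rodrigues(np.array(c["rvec"],float))[0]; t=np.array(c["tvec"],float).ravel()
    n=cv2.undistortPoints(np.array(uv,float).reshape(-1,1,2),K,np.array([c["k1"],0,0,0.]))[:,0]
    d=np.c_[n,np.ones(len(n))]@R; o=-R.T@t; s=(np.atleast_1d(z)-o[2])/d[:,2]
    return o+d*s[:,None]
def frame(pts,x,y,yaw):
    a=np.radians(yaw); p=np.array(pts,float); q=p.copy()
    q[:,0]=x+p[:,0]*np.cos(a)-p[:,1]*np.sin(a); q[:,1]=y+p[:,0]*np.sin(a)+p[:,1]*np.cos(a); return q
def circ(rad,z,a0=0,a1=360): 
    t=np.radians(np.linspace(a0,a1,60)); return np.c_[rad*np.cos(t),rad*np.sin(t),0*t+z]
E
python3 - <<'E'
from h import *
c=viewer.calibration("top")
for n,uv,z in [("flange",(383,236),22),("block",(307,231),24),("sleeve",(339.5,192),60),("cap",(130.5,228),20),
 ("rn mouthL",(173,188),24),("rn mouthR",(217,188),24),("rn back",(194,153),24),("sq fl",(233,187),24),("sq fr",(271,190),24),("sq bl",(235,153),24),("sq br",(273,156),24),
 ("b1",(289,214),24),("b2",(316,210),24),("b3",(325,247),24),("b4",(298,253),24)]:
    print(n,ray(c,uv,z).round(1)[0,:2])
im=cv2.imread("pics/top0.png")
A=cv2.resize(im[140:265,160:290],None,fx=5,fy=5,interpolation=cv2.INTER_CUBIC)[:600]
B=cv2.resize(im[170:270,270:410],None,fx=5,fy=5,interpolation=cv2.INTER_CUBIC)
cv2.imwrite("pics/A.png",A[:400]); cv2.imwrite("pics/B.png",B)
E
```

```text
flange [ 475.  -370.6]
block [ 487.1 -140.8]
sleeve [ 600.2 -233.8]
cap [488.9 387.2]
rn mouthL [612.  264.1]
rn mouthR [614.  131.1]
rn back [722.3 204.4]
sq fl [617.8  82.8]
sq fr [610.3 -32.3]
sq bl [724.2  78.9]
sq br [716.7 -37.7]
b1 [537.7 -86.9]
b2 [ 551.  -168.4]
b3 [ 439.9 -194.4]
b4 [ 421.1 -113.8]
```

View pics/A.png

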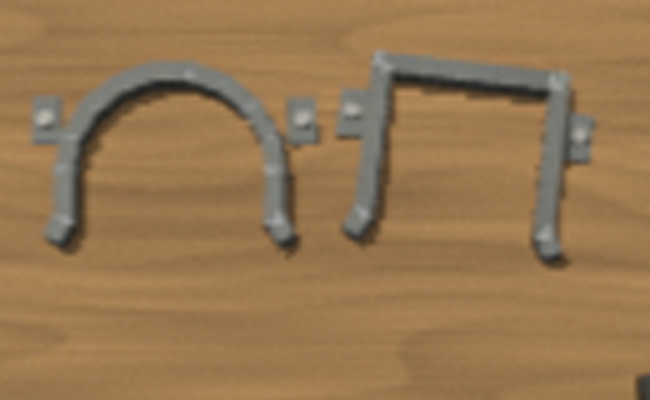

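View pics/B.png

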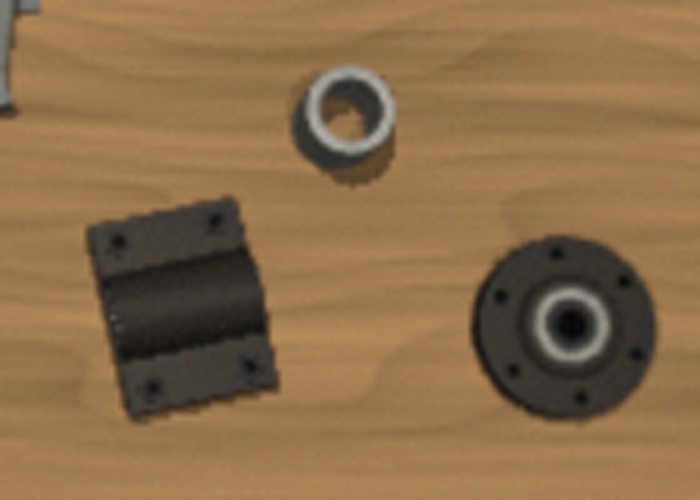

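Nests are upright grey U shapes; the block is rotated by about 13°, and the flange is at crop (567,327). I'll compute poses from the crop corners.

Run:
```python
from h import *
from scipy.optimize import least_squares
c=viewer.calibration("top")
def m(p,off): return (np.array(p,float)+.5)/5-.5+off
A=np.array([160,140]);B=np.array([270,170])
def fit(uv,model,x0):
    s=least_squares(lambda q:(proj(c,frame(model,*q))-uv).ravel(),x0); print(s.x.round(1),"rms px",np.sqrt(np.mean(s.fun**2)).round(2)); return s.x
# square nest: outer back corners top; inner back corners; inner arms
sq=fit(m([[375,55],[567,72],[548,232]],A)[:2],[[70,61,24],[70,-61,24]],[650,22,0])
bl=fit(m([[88,228],[234,197],[278,387],[130,418]],B),[[58,46,24],[58,-46,24],[-58,-46,24],[-58,46,24]],[487,-141,13])
fl=ray(c,m([[570,325]],B),27); print("flange boss",fl.round(1))
# automatic refinement by overlay
im=cv2.imread("pics/top0.png"); S=5
def draw(im,P,col,o): 
    q=((proj(c,P)-o+.5)*S-.5); cv2.polylines(im,[np.round(q*8).astype(np.int32)],False,col,1,cv2.LINE_AA,3)
I=cv2.resize(im[140:265,160:410],None,fx=S,fy=S,interpolation=cv2.INTER_CUBIC); o=np.array([160,140])
rn=[655,200,0]
arc=lambda R:np.r_[[[-43,-R,24]],circ(R,24,-90,90),[[-43,R,24]]]
# print arc measurements: left arm outer/inner, right arm inner/outer, top
for p in [(56,190),(80,190),(267,190),(290,190),(172,62),(172,85)]: print(p,ray(c,m([p],A),24)[0,:2].round(1))
draw(I,frame(arc(58),*rn),(0,0,255),o);draw(I,frame(arc(70),*rn),(0,0,255),o)
draw(I,frame([[-43,61,24],[70,61,24],[70,-61,24],[-43,-61,24],[-43,-49,24],[58,-49,24],[58,49,24],[-43,49,24]],*sq),(0,255,0),o)
draw(I,frame([[58,46,24],[58,-46,24],[-58,-46,24],[-58,46,24],[58,46,24]],*bl),(0,255,0),o)
draw(I,frame(circ(55,22),fl[0,0],fl[0,1],0),(0,255,0),o)
J=np.vstack([I[:300,:650],I[300:600,600:]]) if 0 else cv2.resize(I,(800,400),interpolation=cv2.INTER_AREA)
cv2.imwrite("pics/ov.png",J)
```

```text
[657.6  26.5  -4.3] rms px 0.43
[ 487.1 -138.2   12.6] rms px 0.2
flange boss [[ 478.7 -371.2   27. ]]
(56, 190) [644.1 272.2]
(80, 190) [644.3 257.6]
(267, 190) [646.  144.1]
(290, 190) [646.2 130.1]
(172, 62) [725.5 204.6]
(172, 85) [710.9 204. ]
```

View pics/ov.png

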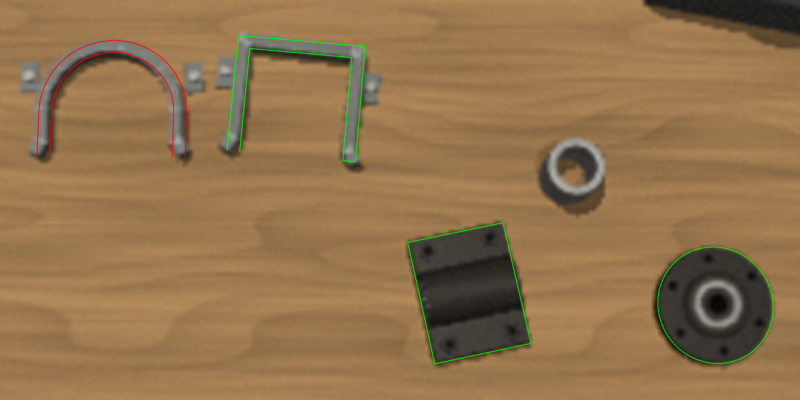

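carry_out(commands=[[[85,-38,-50,0,0,0,7],[85,-76,-100,0,0,0,14],[85,-114,-150,0,0,0,21],[85,-152,-200,0,0,0,28],[85,-190,-250,0,0,0,34.4]]])

```text
time: 0.72
tool_pos: [296.1, 265.4, 249.9]
tcp_rot: [-180.0, 0.0, 125.8]
ft_force: [1.9, 0.2, 0.0]
finger_gap: 85.1
```

carry_out(commands=[[[85,-57,-19,0,0,0,0],[85,-114,-38,0,0,0,0],[85,-171,-56,0,0,0,0],[85,-228,-75,0,0,0,0],[85,-285,-94,0,0,0,0]]])

```text
time: 1.35
tool_pos: [387.5, -20.7, 250.3]
tcp_rot: [180.0, 0.0, 125.9]
ft_force: [0.8, 0.2, 0.3]
finger_gap: 85.3
```

carry_out(commands=[[[85,-57,-19,0,0,0,0],[85,-114,-38,0,0,0,0],[85,-171,-56,0,0,0,0],[85,-228,-75,0,0,0,0],[85,-285,-94,20,0,0,0]]])

```text
time: 1.98
tool_pos: [479.5, -306.5, 231.8]
tcp_rot: [179.9, 0.2, 125.9]
ft_force: [0.6, 0.3, 0.7]
finger_gap: 84.8
```

carry_out(commands=[[[85,-50,-16,20,0,0,0],[85,-95,-31,50,0,0,0],[85,-121.6,-40,95,0,0,0],[85,-121.6,-40,140,0,0,0],[85,-121.6,-40,180,0,0,0]]])

```text
time: 2.6
tool_pos: [516.5, -425.5, 47.6]
tcp_rot: [-180.0, -0.1, 125.9]
ft_force: [-0.4, 0.6, -0.0]
finger_gap: 85.0
```

carry_out(commands=[[[85,0,0,12,0,0,0],[85,0,0,22,0,0,0],[85,0,0,25,0,0,0],[85,0,0,27,0,0,0],[85,0,0,29,0,0,0]]])

```text
time: 3.22
tool_pos: [518.1, -426.3, 22.8]
tcp_rot: [180.0, 0.1, 126.0]
ft_force: [-0.2, -0.2, 0.2]
finger_gap: 84.8
```

Run:
```python
from h import *
print(r.sense()["tool_pos"].round(1), r.sense()["ft_force"].round(1))
im=viewer.snapshot("wrist"); cv2.imwrite("pics/w1.png",im[:,:,::-1])
```

```text
[ 518.1 -426.3   22.8] [-0.2 -0.2  0.2]
```

View pics/w1.png

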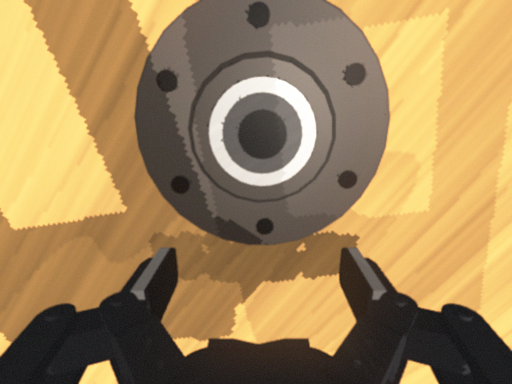

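Flange is centred between the fingers, with nothing touched yet. Lowering carefully.

carry_out(commands=[[[85,0,0,2,0,0,0],[85,0,0,3,0,0,0],[85,0,0,3,0,0,0]]])

```text
time: 3.65
tool_pos: [517.4, -425.6, 18.4]
tcp_rot: [-180.0, -0.0, 126.0]
ft_force: [-0.1, -0.3, 1.0]
finger_gap: 85.3
```

carry_out(commands=[[[85,0,0,2,0,0,0],[85,0,0,3,0,0,0],[85,0,0,3,0,0,0]]])

```text
time: 4.03
tool_pos: [517.3, -425.6, 15.3]
tcp_rot: [-180.0, -0.0, 126.0]
ft_force: [-0.1, -0.4, -0.1]
finger_gap: 85.2
```

carry_out(commands=[[[85,12,0,0,0,0,0],[85,22,0,0,0,0,0],[85,34,0,0,0,0,0],[85,48,0,0,0,0,0],[85,63,0,0,0,0,0]]])

```text
time: 4.65
tool_pos: [480.3, -374.7, 15.9]
tcp_rot: [180.0, 0.1, 126.0]
ft_force: [3.4, -3.7, -1.8]
finger_gap: 84.8
```

carry_out(commands=[[[85,17,0,0,0,0,0],[85,34,0,0,0,0,0],[85,51,0,0,0,0,0],[85,68,0,0,0,0,0],[85,85,0,0,0,0,0]]])

```text
time: 5.28
tool_pos: [430.3, -305.7, 15.8]
tcp_rot: [180.0, 0.1, 126.0]
ft_force: [1.9, -3.8, -2.4]
finger_gap: 84.9
```

carry_out(commands=[[[85,17,0,0,0,0,0],[85,34,0,0,0,0,0],[85,51,0,0,0,0,0],[85,69,0,0,0,0,0],[85,85,0,0,0,0,0]]])

```text
time: 5.9
tool_pos: [380.4, -237.0, 15.8]
tcp_rot: [180.0, 0.1, 126.0]
ft_force: [1.8, -3.8, -2.5]
finger_gap: 85.0
```

carry_out(commands=[[[85,5.7,-4,0,0,0,9],[85,12.6,-7.9,0,0,0,18],[85,20.5,-11.5,0,0,0,27],[85,29.4,-14.5,0,0,0,36],[85,34.5,-11.4,0,0,0,36]]])

```text
time: 6.52
tool_pos: [350.3, -216.1, 15.7]
tcp_rot: [-180.0, 0.1, 90.0]
ft_force: [-1.8, -5.4, 0.4]
finger_gap: 84.9
```

Run:
```python
from h import *
s=r.sense();print(s["time"],s["tool_pos"].round(1), s["ft_force"].round(1),s["joint_pos"].round(1))
im=viewer.snapshot("top"); cv2.imwrite("pics/t2.png",cv2.resize(im[130:330,140:400,::-1],None,fx=3,fy=3,interpolation=cv2.INTER_CUBIC))
c=viewer.calibration("wrist"); w=viewer.snapshot("wrist"); cv2.imwrite("pics/w2.png",w[:,:,::-1])
# white ring centre
g=(w.min(axis=2)>170).astype(np.uint8); n,l,st,ce=cv2.connectedComponentsWithStats(g)
for i in np.argsort(-st[1:,4])[:3]+1: print(st[i],ce[i].round(1), ray(c,[ce[i]],27).round(1))
```

```text
6.525 [ 350.3 -216.1   15.7] [-1.8 -5.4  0.4] [-3.870e+01 -7.000e+00  1.261e+02 -1.000e-01  6.090e+01 -3.870e+01]
[ 205  137  107  102 3788] [258.2 184.8] [[ 349.2 -168.2   27. ]]
```

View pics/t2.png

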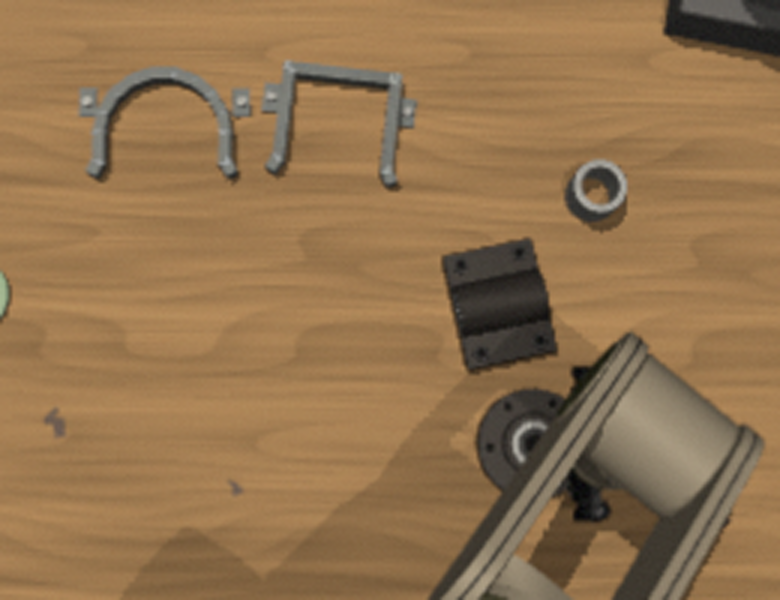

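Flange measured at (349,-168), about 48 mm ahead of the TCP; block clearance is about 15 mm. I'll compute rows for the curved path.

```bash
cat > path.py <<'E'
import numpy as np
def rows(F,th,T0,psi0,off):
    """F flange pts, th headings; T0,psi0 commanded now; prints calls of 5 rows"""
    T=F-off*np.c_[np.cos(np.radians(th)),np.sin(np.radians(th))]
    for i in range(0,len(T),5):
        a=np.radians(psi0); out=[]
        for t,h in zip(T[i:i+5],th[i:i+5]):
            d=np.round(t-T0,3); out.append([85,round(d[0]*np.cos(a)+d[1]*np.sin(a),1),round(d[0]*np.sin(a)-d[1]*np.cos(a),1),0,0,0,round(psi0-h,1)])
        print(out, "end",T[i:i+5][-1].round(1),th[i:i+5][-1].round(1),"rmin",np.linalg.norm(T[i:i+5],axis=1).min().round(0))
        T0=T[i:i+5][-1];psi0=th[i:i+5][-1]
E
python3 - <<'E'
from path import *
P=np.array([[352,-75],[366,20],[425,202],[550,202]],float)
t=np.linspace(0,1,400)[:,None]; B=(1-t)**3*P[0]+3*t*(1-t)**2*P[1]+3*t*t*(1-t)*P[2]+t**3*P[3]
B=np.r_[np.c_[np.full(50,352),np.linspace(-170,-75.5,50)],B]
s=np.r_[0,np.cumsum(np.linalg.norm(np.diff(B,axis=0),axis=1))]
n=int(np.ceil(s[-1]/16/5)*5); S=np.linspace(0,s[-1],n+1)[1:]
F=np.c_[np.interp(S,s,B[:,0]),np.interp(S,s,B[:,1])]
g=np.unwrap(np.arctan2(np.gradient(B[:,1]),np.gradient(B[:,0]))); th=np.degrees(np.interp(S-8,s,g)); th[-1]=1
print(n,s[-1]/n, np.abs(np.diff(th)).max())
rows(F,th.round(1),np.array([352.2,-217.8]),90,48)
E
```

```text
30 15.411708860691215 9.811935259941952
[[85, np.float64(15.2), np.float64(-0.2), 0, 0, 0, np.float64(0.0)], [85, np.float64(30.6), np.float64(-0.2), 0, 0, 0, np.float64(0.0)], [85, np.float64(46.0), np.float64(-0.2), 0, 0, 0, np.float64(0.0)], [85, np.float64(61.4), np.float64(-0.2), 0, 0, 0, np.float64(0.0)], [85, np.float64(76.9), np.float64(-0.2), 0, 0, 0, np.float64(0.0)]] end [ 352.  -140.9] 90.0 rmin 379.0
[[85, np.float64(15.4), np.float64(-0.0), 0, 0, 0, np.float64(0.0)], [85, np.float64(31.2), np.float64(-5.5), 0, 0, 0, np.float64(9.0)], [85, np.float64(46.6), np.float64(-4.0), 0, 0, 0, np.float64(10.8)], [85, np.float64(62.0), np.float64(-2.0), 0, 0, 0, np.float64(12.4)], [85, np.float64(77.2), np.float64(0.4), 0, 0, 0, np.float64(13.9)]] end [352.4 -63.7] 76.1 rmin 358.0
[[85, np.float64(15.4), np.float64(-0.8), 0, 0, 0, np.float64(1.5)], [85, np.float64(30.9), np.float64(-1.3), 0, 0, 0, np.float64(3.0)], [85, np.float64(46.3), np.float64(-1.3), 0, 0, 0, np.float64(4.5)], [85, np.float64(61.8), np.float64(-1.0), 0, 0, 0, np.float64(6.1)], [85, np.float64(77.2), np.float64
[... 500 characters left out ...]
loat64(3.1)], [85, np.float64(31.0), np.float64(-2.8), 0, 0, 0, np.float64(6.5)], [85, np.float64(46.6), np.float64(-3.2), 0, 0, 0, np.float64(10.4)], [85, np.float64(62.3), np.float64(-2.9), 0, 0, 0, np.float64(14.9)], [85, np.float64(78.1), np.float64(-1.7), 0, 0, 0, np.float64(20.0)]] end [439.5 150. ] 37.2 rmin 417.0
[[85, np.float64(15.6), np.float64(-3.3), 0, 0, 0, np.float64(5.8)], [85, np.float64(31.5), np.float64(-5.3), 0, 0, 0, np.float64(12.2)], [85, np.float64(47.6), np.float64(-5.8), 0, 0, 0, np.float64(19.2)], [85, np.float64(63.7), np.float64(-4.5), 0, 0, 0, np.float64(26.4)], [85, np.float64(80.8), np.float64(-2.9), 0, 0, 0, np.float64(36.2)]] end [502.  201.2] 1.0 rmin 478.0
```

carry_out(commands=[[[85,15,0,0,0,0,0],[85,31,0,0,0,0,0],[85,46,0,0,0,0,0],[85,61,0,0,0,0,0],[85,77,0,0,0,0,0]]])

```text
time: 7.25
tool_pos: [351.5, -139.0, 15.9]
tcp_rot: [180.0, 0.1, 90.1]
ft_force: [-0.4, -4.7, -1.7]
finger_gap: 85.1
```

carry_out(commands=[[[85,15,-1,0,0,0,3],[85,31,-2.5,0,0,0,6],[85,46.5,-3,0,0,0,9],[85,62,-2,0,0,0,12],[85,77.2,0.4,0,0,0,13.9]]])

```text
time: 7.88
tool_pos: [351.6, -61.8, 15.8]
tcp_rot: [180.0, 0.1, 76.1]
ft_force: [-1.6, -7.2, 0.4]
finger_gap: 85.2
```

carry_out(commands=[[[85,15.4,-0.8,0,0,0,1.5],[85,30.9,-1.3,0,0,0,3],[85,46.3,-1.3,0,0,0,4.5],[85,61.8,-1,0,0,0,6.1],[85,77.2,-0.4,0,0,0,7.9]]])

```text
time: 8.5
tool_pos: [369.5, 13.1, 15.7]
tcp_rot: [-180.0, 0.1, 68.3]
ft_force: [-3.2, -9.0, 4.3]
finger_gap: 84.9
```

```bash
cat > ring.py <<'E'
from h import *
def ring(z=27):
    s=r.sense();c=viewer.calibration("wrist"); w=viewer.snapshot("wrist")
    g=(w.min(axis=2)>150).astype(np.uint8); n,l,st,ce=cv2.connectedComponentsWithStats(g)
    T=s["tool_pos"];a=np.radians(s["tcp_rot"][2])
    print("t",s["time"],"tcp",T.round(1),s["tcp_rot"].round(1),"F",s["ft_force"].round(1),"gap",round(s["finger_gap"],1),"q",s["joint_pos"].round(0))
    for i in range(1,n):
        if st[i,4]>1000:
            p=ray(c,[ce[i]],z)[0]; d=p-T; print("ring",st[i],p[:2].round(1),"ahead",round(d[0]*np.cos(a)+d[1]*np.sin(a),1),"ytool",round(d[0]*np.sin(a)-d[1]*np.cos(a),1))
    return w
if __name__=="__main__": ring()
E
python3 ring.py
```

```text
t 8.5 tcp [369.5  13.1  15.7] [-1.80e+02  1.00e-01  6.83e+01] F [-3.2 -9.   4.3] gap 84.9 q [ -6. -15. 133.  -0.  62.  16.]
ring [ 205  138  107  102 3850] [385.7  56.5] ahead 46.3 ytool -1.1
```

carry_out(commands=[[[85,15.4,-1,0,0,0,1.8],[85,30.9,-1.7,0,0,0,3.8],[85,46.4,-1.8,0,0,0,5.9],[85,61.9,-1.6,0,0,0,8.3],[85,77.4,-0.8,0,0,0,11]]])

```text
time: 9.18
tool_pos: [396.8, 84.8, 15.4]
tcp_rot: [-179.9, 0.2, 57.2]
ft_force: [-7.0, -10.0, 8.6]
finger_gap: 84.6
```

carry_out(commands=[[[85,15.5,-1.8,0,0,0,3.1],[85,31,-2.8,0,0,0,6.5],[85,46.6,-3.2,0,0,0,10.4],[85,62.3,-2.9,0,0,0,14.9],[85,78.1,-1.7,0,0,0,20]]])

```text
time: 9.8
tool_pos: [436.4, 151.1, 14.9]
tcp_rot: [-179.9, 0.4, 37.2]
ft_force: [-11.8, -9.6, 13.8]
finger_gap: 85.1
```

carry_out(commands=[[[85,15.6,-3.3,0,0,0,6],[85,31.5,-5.3,0,0,0,13],[85,47.6,-5.8,0,0,0,20],[85,63.7,-4.5,0,0,0,28],[85,80.8,-2.9,0,0,0,36.2]]])

```text
time: 10.42
tool_pos: [498.4, 203.1, 14.8]
tcp_rot: [179.9, 0.4, 0.9]
ft_force: [-15.2, -2.8, 13.1]
finger_gap: 85.1
```

Run:
```python
from ring import *
w=ring(); cv2.imwrite("pics/w3.png",w[:,:,::-1])
```

```text
t 10.425 tcp [498.4 203.1  14.8] [179.9   0.4   0.9] F [-15.2  -2.8  13.1] gap 85.1 q [ 17.  13. 106.   0.  62. 106.]
ring [ 205  140  108  102 3825] [543.7 203.7] ahead 45.3 ytool 0.1
```

View pics/w3.png

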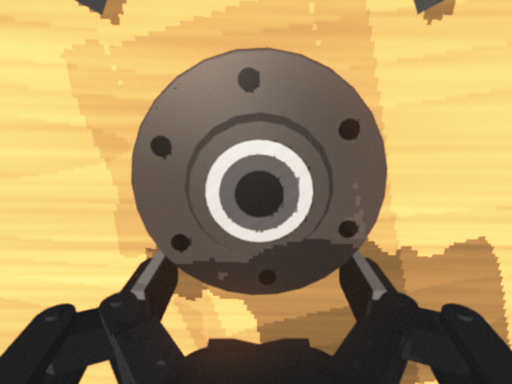

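carry_out(commands=[[[85,-8,0,-4,0,0,0],[80,-20,0,-12,0,0,0],[56,-20,0,-12,0,0,0],[56,-20,0,-12,0,0,0],[56,-20,0,-12,0,0,0]]])

```text
time: 11.1
tool_pos: [481.6, 202.7, 27.5]
tcp_rot: [-180.0, -0.0, 1.0]
ft_force: [0.3, 0.2, -0.5]
finger_gap: 56.1
```

Run:
```python
from ring import *
w=ring(); im=viewer.snapshot("top"); cv2.imwrite("pics/t3.png",cv2.resize(im[135:255,160:290,::-1],None,fx=5,fy=5,interpolation=cv2.INTER_CUBIC))
c=viewer.calibration("wrist"); print("nest lips px predicted", proj(c,[[605,202+62,24],[605,202-62,24],[657,202,24]]).round(0).tolist())
```

```text
t 11.1 tcp [481.6 202.7  27.5] [-180.   -0.    1.] F [ 0.3  0.2 -0.5] gap 56.1 q [ 17.   9. 109.  -0.  63. 106.]
ring [ 206   85  103  104 3728] [547.1 204.5] ahead 65.5 ytool -0.6
nest lips px predicted [[97.0, -31.0], [433.0, -24.0], [270.0, -237.0]]
```

carry_out(commands=[[[56,8,0,0,0,0,0],[56,18,0,0,0,0,0],[56,28,0,0,0,0,0],[56,38,0,0,0,0,0],[56,48,0,0,0,0,0]]])

```text
time: 11.82
tool_pos: [527.7, 203.6, 26.8]
tcp_rot: [180.0, 0.3, 1.0]
ft_force: [-12.7, -0.4, 8.3]
finger_gap: 56.1
```

carry_out(commands=[[[56,10,0,0,0,0,0],[56,20,0,0,0,0,0],[56,30,0,0,0,0,0],[56,38,0,0,0,0,0],[56,44,0,0,0,0,0]]])

```text
time: 12.45
tool_pos: [571.9, 204.3, 26.8]
tcp_rot: [180.0, 0.3, 1.0]
ft_force: [-12.3, -0.3, 8.5]
finger_gap: 56.4
```

Run:
```python
from ring import *
w=ring(); cv2.imwrite("pics/w4.png",w[:,:,::-1])
```

```text
t 12.45 tcp [571.9 204.3  26.8] [180.    0.3   1. ] F [-12.3  -0.3   8.5] gap 56.4 q [ 15.  21.  94.   0.  65. 104.]
ring [  58    0   74  190 6604] [657.9 267.5] ahead 87.0 ytool -61.7
ring [ 389    0   74  190 6617] [659.9 142.6] ahead 86.9 ytool 63.2
ring [ 208  103  101  101 3594] [630.4 205.5] ahead 58.5 ytool -0.1
```

View pics/w4.png

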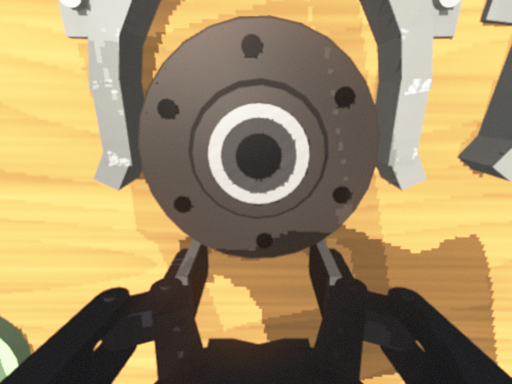

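Flange has entered the nest centred (ring at (258,153) px), 27 mm to go.

carry_out(commands=[[[56,6,0,0,0,0,0],[56,12,0,0,0,0,0],[56,17,0,0,0,0,0],[56,20,0,0,0,0,0],[56,23,0,0,0,0,0]]])

```text
time: 13.12
tool_pos: [594.6, 204.7, 26.7]
tcp_rot: [180.0, 0.3, 1.0]
ft_force: [-12.9, 0.4, 8.2]
finger_gap: 56.5
```

carry_out(commands=[[[56,1.5,0,0,0,0,0],[56,3,0,0,0,0,0],[56,3,0,0,0,0,0]]])

```text
time: 13.5
tool_pos: [597.8, 204.8, 26.8]
tcp_rot: [180.0, 0.3, 1.0]
ft_force: [-10.2, 0.3, 7.2]
finger_gap: 56.2
```

carry_out(commands=[[[56,1.5,0,0,0,0,0],[56,3,0,0,0,0,0],[56,3,0,0,0,0,0]]])

```text
time: 13.88
tool_pos: [600.8, 204.8, 26.8]
tcp_rot: [180.0, 0.3, 1.0]
ft_force: [-10.1, -0.1, 6.5]
finger_gap: 56.0
```

carry_out(commands=[[[56,1,0,0,0,0,0],[56,2,0,0,0,0,0],[56,2,0,0,0,0,0]]])

```text
time: 14.25
tool_pos: [602.2, 204.9, 26.7]
tcp_rot: [180.0, 0.3, 1.0]
ft_force: [-13.0, -1.0, 8.5]
finger_gap: 55.9
```

```bash
python3 ring.py
```

```text
t 14.25 tcp [602.2 204.9  26.7] [180.    0.3   1. ] F [-13.   -1.    8.5] gap 55.9 q [ 14.  25.  89.   0.  66. 103.]
ring [   66     0   389   249 23177] [685.3 205.4] ahead 83.1 ytool 0.9
ring [ 470   20   42   77 2050] [696.5 114.2] ahead 92.7 ytool 92.2
ring [ 208  103  101  101 3616] [660.6 205.9] ahead 58.4 ytool -0.1
```

carry_out(commands=[[[56,1,0,0,0,0,0],[56,2,0,0,0,0,0],[56,2,0,0,0,0,0]]])

```text
time: 14.68
tool_pos: [602.5, 204.9, 26.6]
tcp_rot: [179.9, 0.6, 1.0]
ft_force: [-21.4, -1.5, 17.2]
finger_gap: 55.9
```

carry_out(commands=[[[56,1,0,0,0,0,0],[56,2,0,0,0,0,0],[56,2,0,0,0,0,0]]])

```text
time: 15.05
tool_pos: [602.7, 204.9, 26.5]
tcp_rot: [179.9, 0.8, 1.0]
ft_force: [-31.7, -2.6, 24.5]
finger_gap: 55.9
```

Run:
```python
from ring import *
w=ring(); cv2.imwrite("pics/w5.png",w[:,:,::-1])
```

```text
t 15.05 tcp [602.7 204.9  26.5] [179.9   0.8   1. ] F [-31.7  -2.6  24.5] gap 55.9 q [ 14.  25.  88.   0.  67. 103.]
ring [   64     0   392   250 23540] [685.8 205.5] ahead 83.1 ytool 0.9
ring [ 471   21   41   77 1982] [696.5 114.5] ahead 92.2 ytool 92.0
ring [ 208  104  102  102 3628] [660.8 205.9] ahead 58.0 ytool -0.0
```

Firm stop at -32 N with ring centre at (660.8,205.9): flange is home. Next: back away and go to the block.

carry_out(commands=[[[56,-15,0,0,0,0,0],[56,-30,0,0,0,0,0],[62,-30,0,-50,0,0,0],[62,-60,0,-100,0,0,-10],[62,-80,50,-105,0,0,-20]]])

```text
time: 15.72
tool_pos: [532.3, 155.9, 137.9]
tcp_rot: [179.9, -0.5, 21.5]
ft_force: [1.2, -1.2, 1.2]
finger_gap: 62.0
```

carry_out(commands=[[[62,-29,51,0,0,0,-10.2],[62,-58,102,0,0,0,-20.4],[62,-86,153,0,0,0,-30.6],[62,-115,204,0,0,0,-40.8],[62,-143.8,255.6,0,0,0,-51]]])

```text
time: 16.35
tool_pos: [489.2, -124.1, 132.9]
tcp_rot: [179.9, 0.0, 69.3]
ft_force: [1.1, -0.7, 0.9]
finger_gap: 61.8
```

carry_out(commands=[[[62,0,0,0,0,0,-10.2],[62,0,0,0,0,0,-20.4],[62,0,0,5,0,0,-30.6],[62,0,0,15,0,0,-30.6],[62,0,0,15,0,0,-30.6]]])

```text
time: 16.98
tool_pos: [488.4, -121.8, 116.3]
tcp_rot: [-179.9, -0.1, 99.4]
ft_force: [-1.0, 0.2, 0.3]
finger_gap: 62.1
```

Run:
```python
from ring import *
s=r.sense(); c=viewer.calibration("wrist"); w=ring().copy()
P=frame([[58,46,24],[58,-46,24],[-58,-46,24],[-58,46,24],[58,46,24]],487.1,-138.2,12.6)
q=proj(c,P); print(q.round(0).tolist())
cv2.polylines(w,[np.round(q).astype(np.int32)],False,(0,255,0),1)
t=viewer.snapshot("top")[140:230,150:290]
w[:225,:]=w[:225,:]
cv2.imwrite("pics/w6.png",np.hstack([w[:,:,::-1], cv2.resize(t[:,:,::-1],(280,180),interpolation=cv2.INTER_CUBIC).repeat(1,0) if 0 else np.vstack([cv2.resize(t[:,:,::-1],(288,185),interpolation=cv2.INTER_CUBIC),np.zeros((199,288,3),np.uint8)])]))
```

```text
t 16.975 tcp [ 488.4 -121.8  116.3] [-1.799e+02 -1.000e-01  9.940e+01] F [-1.   0.2  0.3] gap 62.1 q [-20.  -1. 109.  -0.  73. -29.]
ring [ 445   98   67   31 1097] [630.4 -25.2] ahead 72.2 ytool 155.8
[[326.0, 165.0], [324.0, 268.0], [192.0, 275.0], [178.0, 173.0], [326.0, 165.0]]
```

View pics/w6.png

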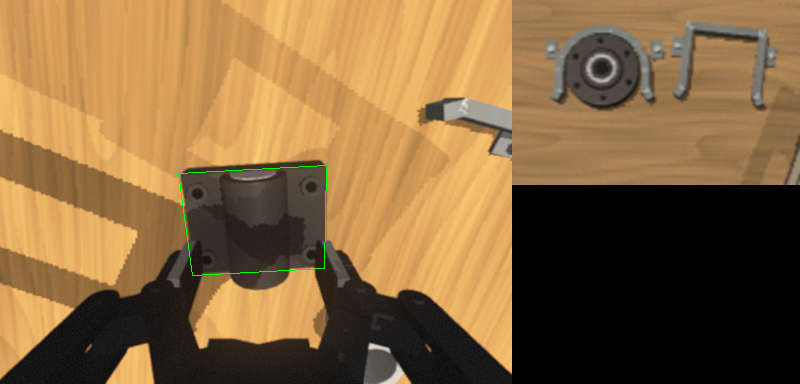

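The overlay fits the block (corners (178,173)-(324,268)), and the flange is seated in the round nest. Lowering over the barrel.

carry_out(commands=[[[62,-16,-4,0,0,0,-3.2],[62,-16,-4,20,0,0,-3.2],[62,-16,-4,45,0,0,-3.2],[62,-16,-4,66,0,0,-3.2],[62,-16,-4,66,0,0,-3.2]]])

```text
time: 17.7
tool_pos: [486.5, -137.9, 50.1]
tcp_rot: [-179.8, -0.1, 102.7]
ft_force: [0.2, -1.0, 0.4]
finger_gap: 61.7
```

carry_out(commands=[[[62,0,0,2,0,0,0],[62,0,0,4,0,0,0],[62,0,0,4,0,0,0]]])

```text
time: 18.08
tool_pos: [488.2, -138.6, 48.2]
tcp_rot: [180.0, 0.0, 102.8]
ft_force: [0.8, 0.6, 0.4]
finger_gap: 62.3
```

carry_out(commands=[[[62,0,0,1.5,0,0,0],[62,0,0,3,0,0,0],[62,0,0,3,0,0,0]]])

```text
time: 18.45
tool_pos: [487.6, -138.4, 44.4]
tcp_rot: [-180.0, -0.0, 102.8]
ft_force: [0.9, 0.1, -0.1]
finger_gap: 62.1
```

carry_out(commands=[[[62,0,0,1.5,0,0,0],[62,0,0,3,0,0,0],[62,0,0,3,0,0,0]]])

```text
time: 18.82
tool_pos: [487.7, -138.4, 41.4]
tcp_rot: [-180.0, -0.0, 102.8]
ft_force: [0.8, -0.1, 0.3]
finger_gap: 62.1
```

carry_out(commands=[[[62,0,0,1,0,0,0],[62,0,0,2,0,0,0],[62,0,0,2,0,0,0]]])

```text
time: 19.2
tool_pos: [487.7, -138.4, 39.4]
tcp_rot: [-180.0, -0.0, 102.8]
ft_force: [-0.4, -0.5, -0.5]
finger_gap: 61.9
```

carry_out(commands=[[[56,0,0,0,0,0,0],[50,0,0,0,0,0,0],[50,0,0,0,0,0,0],[50,0,0,0,0,0,0]]], grip_force=20)

```text
time: 19.7
tool_pos: [488.8, -138.5, 40.2]
tcp_rot: [179.9, 0.0, 102.8]
ft_force: [4.5, 3.3, 2.8]
finger_gap: 51.2
```

carry_out(commands=[[[50,12,6,0,0,0,1.5],[50,28,13.5,0,0,0,3],[50,45,21.5,0,0,0,5],[50,62,30,0,0,0,7],[50,78,37.5,0,0,0,8.5]]])

```text
time: 20.32
tool_pos: [507.2, -55.5, 40.2]
tcp_rot: [-180.0, 0.2, 94.2]
ft_force: [-2.4, -9.1, 7.3]
finger_gap: 51.0
```

Run:
```python
from ring import *
ring()
```

```text
t 20.325 tcp [507.2 -55.5  40.2] [-180.     0.2   94.2] F [-2.4 -9.1  7.3] gap 51.0 q [-12.   6. 110.  -0.  64. -16.]
ring [ 454  202   58   29 1204] [619.9 -23.6] ahead 23.5 ytool 114.7
```

carry_out(commands=[[[50,18,6,0,0,0,2],[50,36,12,0,0,0,4],[50,54,17,0,0,0,6],[50,72,23,0,0,0,7.5],[50,88.5,27.7,0,0,0,8.6]]])

```text
time: 21.0
tool_pos: [528.2, 34.7, 40.2]
tcp_rot: [180.0, 0.2, 85.7]
ft_force: [-2.7, -10.0, 7.8]
finger_gap: 51.0
```

Run:
```python
from ring import *
w=ring(); cv2.imwrite("pics/w7.png",w[:,:,::-1])
t=viewer.snapshot("top")[120:270,150:350]; s=viewer.snapshot("scene")[110:260,200:400]
f=lambda a:cv2.resize(a,None,fx=2,fy=2,interpolation=cv2.INTER_CUBIC)
cv2.imwrite("pics/c1.png",np.vstack([np.hstack([f(t),f(s)]),np.hstack([cv2.resize(w,(400,300)),0*f(s)])])[:,:,::-1])
```

```text
t 21.0 tcp [528.2  34.7  40.2] [180.    0.2  85.7] F [ -2.7 -10.    7.8] gap 51.0 q [ -2.   9. 107.  -0.  64.   3.]
ring [ 439    0   73   53 2199] [625.9 138.3] ahead 110.6 ytool 89.5
ring [ 437  119   75   39 1797] [634.2  88.2] ahead 61.3 ytool 101.6
```

View pics/c1.png

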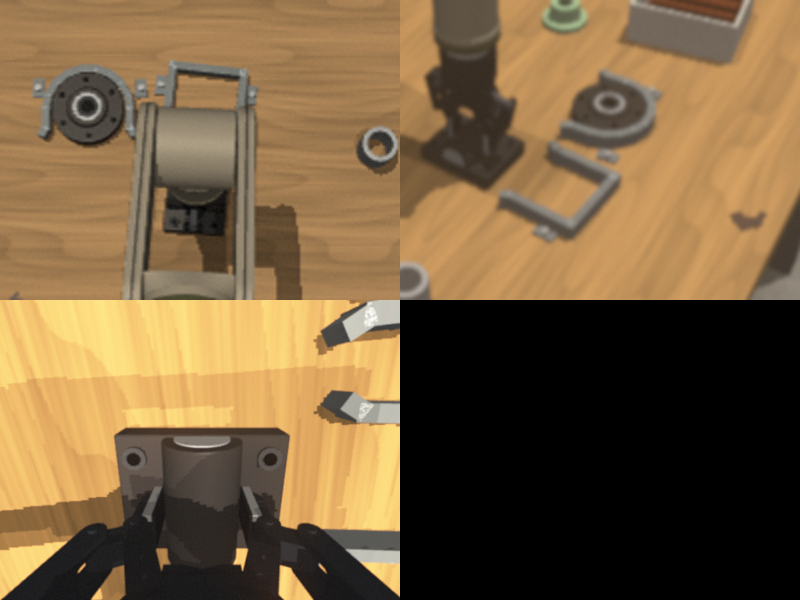

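Block is gripped and aligned before the mouth, nest arms visible at the right. Measuring the lateral offset numerically in the wrist image.

Run:
```python
from h import *
w=cv2.imread("pics/w7.png"); g=cv2.cvtColor(w,cv2.COLOR_BGR2GRAY).astype(int)
c=viewer.calibration("wrist")
for col in (480,495,508):
    p=g[:,col]; d=np.diff(p); e=[i for i in range(1,383) if abs(d[i])>25]
    print(col,[(i,int(p[i]),int(p[i+1]),*ray(c,[[col,i+.5]],24)[0,:2].round(1)) for i in e if i>90])
for col in (200,250,330):
    p=g[:,col]; d=np.diff(p); print(col,[(i,int(p[i]),int(p[i+1]),*ray(c,[[col,i+.5]],24)[0,:2].round(1)) for i in range(150,215) if abs(d[i])>12])
n=frame([[-43,49,24],[-20,49,24],[-20,-49,24],[-20,61,24],[-20,-61,24]],657.6,26.5,-4.3); print(n.round(1).tolist(),proj(c,n).round(0).tolist())
b=frame([[58,46,24],[-58,46,24],[58,46,0],[-58,46,0]],528.2,35,-4.3); print(proj(c,b).round(0).tolist())
```

```text
480 [(127, 176, 145, np.float64(637.7), np.float64(96.2)), (128, 145, 102, np.float64(637.8), np.float64(95.8)), (131, 99, 129, np.float64(638.1), np.float64(94.3)), (132, 129, 158, np.float64(638.1), np.float64(93.9)), (159, 152, 199, np.float64(640.4), np.float64(80.6)), (293, 215, 180, np.float64(653.1), np.float64(1.1)), (294, 180, 121, np.float64(653.3), np.float64(0.4)), (295, 121, 93, np.float64(653.4), np.float64(-0.3)), (319, 111, 155, np.float64(656.0), np.float64(-17.4)), (320, 155, 187, np.float64(656.1), np.float64(-18.2)), (351, 201, 162, np.float64(659.7), np.float64(-41.9)), (352, 162, 89, np.float64(659.8), np.float64(-42.7)), (353, 89, 37, np.float64(659.9), np.float64(-43.5))]
495 [(127, 191, 160, np.float64(644.7), np.float64(95.7)), (128, 160, 111, np.float64(644.7), np.float64(95.2)), (131, 102, 147, np.float64(645.0), np.float64(93.8)), (132, 147, 184, np.float64(645.1), np.float64(93.3)), (158, 166, 206, np.float64(647.5), np.float64(80.5)), (294, 183, 139, np.float64(661.6), np.float64(-0.1)), (295, 139, 96, np.float64(661.7), np.float64(-0.8)), (319, 84, 128
[... 1864 characters left out ...]
 np.float64(74.1)), (189, 116, 55, np.float64(525.9), np.float64(73.6)), (194, 60, 79, np.float64(525.7), np.float64(70.9)), (195, 79, 93, np.float64(525.7), np.float64(70.4))]
330 [(161, 190, 175, np.float64(567.0), np.float64(85.2)), (162, 175, 130, np.float64(567.0), np.float64(84.7)), (163, 130, 75, np.float64(567.0), np.float64(84.2)), (164, 75, 54, np.float64(567.1), np.float64(83.7)), (213, 54, 67, np.float64(567.2), np.float64(57.2))]
[[618.4, 78.6, 24.0], [641.3, 76.9, 24.0], [634.0, -20.9, 24.0], [642.2, 88.8, 24.0], [633.1, -32.8, 24.0]] [[434.0, 167.0], [481.0, 167.0], [441.0, 326.0], [487.0, 142.0], [438.0, 342.0]]
[[375.0, 175.0], [145.0, 175.0], [358.0, 165.0], [161.0, 165.0]]
```

Relative offset in the wrist view: the block must shift 4 mm in +y (wrist and TCP frame also read about 4 mm above the top camera at the flange). Apply it and enter.

carry_out(commands=[[[50,2,4,0,0,0,0],[50,4.5,14,0,0,0,0],[50,4.5,26,0,0,0,0],[50,4.5,38,0,0,0,0],[50,4.5,48,0,0,0,0]]])

```text
time: 21.78
tool_pos: [572.7, 37.2, 39.9]
tcp_rot: [-179.5, 0.1, 85.7]
ft_force: [-25.8, 1.9, 29.3]
finger_gap: 51.1
```

carry_out(commands=[[[50,0,7,0,0,0,0],[50,0,14,0,0,0,0],[50,0,21,0,0,0,0],[50,0,28,0,0,0,0],[50,0,35,0,0,0,0]]])

```text
time: 22.4
tool_pos: [607.6, 34.7, 40.0]
tcp_rot: [-179.5, 0.0, 85.7]
ft_force: [-22.4, 1.7, 25.5]
finger_gap: 51.2
```

carry_out(commands=[[[50,0,7,-0.5,0,0,0],[50,0,15,-0.5,0,0,0],[50,0,23,-0.5,0,0,0],[50,0,31,-0.5,0,0,0],[50,0,38,-0.5,0,0,0]]])

```text
time: 23.02
tool_pos: [646.0, 31.7, 40.0]
tcp_rot: [-179.6, 0.0, 85.7]
ft_force: [-17.7, 1.4, 17.6]
finger_gap: 51.0
```

carry_out(commands=[[[50,0,3,0,0,0,0],[50,0,6,0,0,0,0],[50,0,9,0,0,0,0],[50,0,9,0,0,0,0]]])

```text
time: 23.52
tool_pos: [655.1, 30.9, 40.0]
tcp_rot: [-179.6, 0.1, 85.7]
ft_force: [-14.9, 1.3, 16.5]
finger_gap: 51.1
```

carry_out(commands=[[[50,0,1.5,0,0,0,0],[50,0,3,0,0,0,0],[50,0,3,0,0,0,0]]])

```text
time: 23.9
tool_pos: [657.8, 30.7, 40.0]
tcp_rot: [-179.6, 0.1, 85.7]
ft_force: [-16.3, 0.4, 17.1]
finger_gap: 51.1
```

carry_out(commands=[[[50,0,1.5,0,0,0,0],[50,0,3,0,0,0,0],[50,0,3,0,0,0,0]]])

```text
time: 24.28
tool_pos: [659.3, 30.6, 40.0]
tcp_rot: [-179.4, 0.1, 85.7]
ft_force: [-25.4, 0.6, 24.2]
finger_gap: 51.4
```

carry_out(commands=[[[50,0,1,0,0,0,0],[50,0,2,0,0,0,0],[50,0,2,0,0,0,0]]])

```text
time: 24.65
tool_pos: [659.6, 30.6, 40.0]
tcp_rot: [-179.2, 0.1, 85.7]
ft_force: [-36.1, 1.6, 32.3]
finger_gap: 51.3
```

carry_out(commands=[[[50,0,1,-0.5,0,0,0],[50,0,1.5,-1,0,0,0],[50,0,1.5,-1,0,0,0]]])

```text
time: 25.02
tool_pos: [659.8, 30.7, 40.1]
tcp_rot: [-179.0, 0.1, 85.7]
ft_force: [-40.2, 2.1, 32.0]
finger_gap: 51.1
```

carry_out(commands=[[[66,0,0,0,0,0,0],[66,0,0,0,0,0,0],[66,0,-6,0,0,0,0],[66,0,-6,0,0,0,0]]])

```text
time: 25.52
tool_pos: [661.0, 30.8, 40.8]
tcp_rot: [-180.0, 0.0, 85.7]
ft_force: [0.4, -0.5, -0.1]
finger_gap: 66.2
```

Run:
```python
from ring import *
ring()
```

```text
t 25.525 tcp [661.   30.8  40.8] [-180.     0.    85.7] F [ 0.4 -0.5 -0.1] gap 66.2 q [-2. 27. 84. -0. 69.  3.]
ring [ 133    0  193   69 5563] [652.6 140.6] ahead 108.9 ytool -16.6
ring [ 281   41   61   45 2236] [690.5 124.7] ahead 95.9 ytool 22.3
ring [ 295  109   57   34 1688] [695.4  97.5] ahead 69.1 ytool 29.3
ring [ 165  132  236  151 7487] [688.4  72.8] ahead 44.0 ytool 24.1
```

carry_out(commands=[[[66,0,0,-15,0,0,0],[66,0,0,-50,0,0,0],[66,0,0,-100,0,0,0],[66,0,-50,-140,0,0,0],[66,0,-100,-160,0,0,0]]])

```text
time: 26.2
tool_pos: [562.5, 38.2, 205.3]
tcp_rot: [179.7, -0.0, 85.7]
ft_force: [-0.2, -1.0, 0.5]
finger_gap: 66.0
```

carry_out(commands=[[[66,-50,-35,0,0,0,0],[66,-100,-70,0,0,0,0],[66,-150,-100,0,0,0,0],[66,-200,-100,0,0,0,0],[66,-250,-100,0,0,0,0]]])

```text
time: 26.82
tool_pos: [443.3, -205.4, 203.0]
tcp_rot: [179.8, 0.1, 85.7]
ft_force: [1.0, 0.1, 0.6]
finger_gap: 65.9
```

Run:
```python
from h import *
s=r.sense();print(s["time"],s["tool_pos"].round(0),s["ft_force"].round(1))
c=viewer.calibration("top"); t=viewer.snapshot("top"); S=5
o=np.array([155,140]); I=cv2.resize(t[140:210,155:290,::-1],None,fx=S,fy=S,interpolation=cv2.INTER_CUBIC)
cv2.imwrite("pics/full_end.png",t[:,:,::-1])
t0=cv2.imread("pics/top0.png")[:,:,::-1]
for n,(u,v) in {"sleeve":(339,194),"cap":(131,228)}.items():
    a=t0[v-20:v+20,u-20:u+20].astype(np.float32).mean(2);b=t[v-20:v+20,u-20:u+20].astype(np.float32).mean(2)
    print(n,cv2.phaseCorrelate(a,b),np.abs(a-b).mean().round(2))
sc=viewer.snapshot("scene"); J=cv2.resize(sc[130:240,230:350,::-1],None,fx=3,fy=2.2)[:240]
sm=cv2.resize(t[130:290,100:400,::-1],(315,240)) 
bot=np.zeros((242,675,3),np.uint8); bot[:240,:360]=J[:240]; bot[:240,360:675]=sm
cv2.imwrite("pics/end.png",np.vstack([I,bot]))
```

```text
26.825 [ 443. -205.  203.] [1.  0.1 0.6]
sleeve ((-0.07729003064003237, -0.05947106210966879), 0.6782017385959626) 11.1
cap ((0.029354781054898638, -0.032247121299946), 0.9750236657261848) 3.73
```

View pics/end.png

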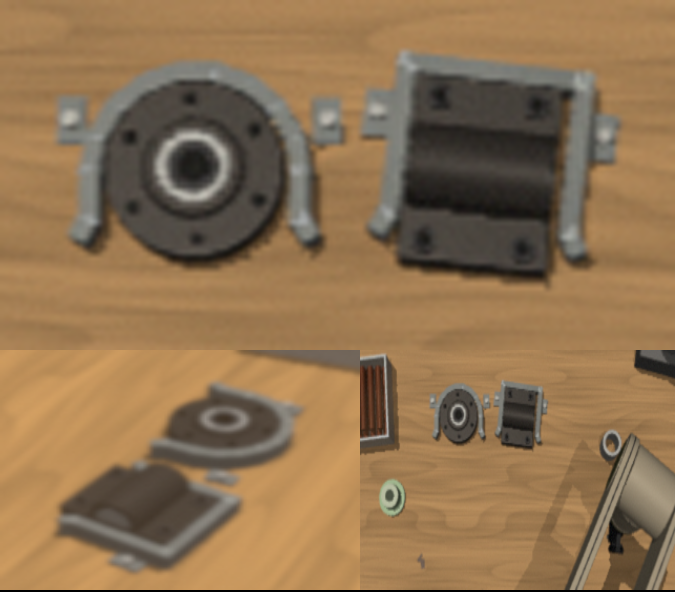

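```bash
python3 -c "
from bench import r
print(r.hand_in())"
```

```text
the job is handed in; nothing more can be done
None
```

Both parts are in their nests and pushed to the back stop, and the job was handed in at about 27 s of the 72 s allowed. No verdict is reported.

- **Flange:** I slid it with the open fingers behind its rim, around the robot side of the block, into the round nest. It stopped hard at about 32 N.
- **Block:** I gripped the barrel lightly at 20 N and dragged it with a slight downward press (wrist z force stayed positive throughout). It stopped hard in the square nest at about 40 N at the wrist sensor, pushed through the fingers.

**Last checks:**
- The final pictures show both parts flat, with no gap visible at either nest's back. The block lies against the left side of its nest, within the play.
- The end cap shifted by less than 0.1 px. The sleeve did too, but that match is weaker because the arm's shadow changed the picture there.
- The gripper read no contact force before I handed in.

**Disagreement:** the top camera and the wrist/arm readings differed by about 4 mm on where the nests are. I used the wrist view and the force stops for the final fits.

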